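Set and start the counter timer

TASK

Set the free-standing timer on the cash counter: turn its knob clockwise until the pointer on the knob's skirt meets the set tab on the case, bearing down on the knob while you turn so that the light timer neither spins nor creeps on the slippery counter, but never leaning on it with more than about 20 N. Then press the start key fully down, let it come back up and let go, leaving the timer set and standing where it was. Leave the stamp, the paper roll and the calculator alone.

Things in the scene. Friction and masses are not known exactly. Their poses are not given: they have to be found in the camera images.
- timer: The timer: a squat round white plastic case, 136 mm diameter, top face 49 mm above the counter, loose on the counter on four small feet 36 mm from its axis; about 0.4 kg in all (mass varies). Origin: centre of its underside on the counter; z is up and is also the knob's axis. The start key lies on its -x side; at joint value 0 the pointer and the set tab point to its +x.
- knob_grip (a point): On the knob's axis, 79 mm above the counter: the height to grip with the pads. The knob is a grey fluted upright cylinder, 44 mm diameter, top 89 mm above the counter, on a flat round skirt of 72 mm diameter whose top is 61 mm above the counter. Knob and skirt turn as one and do not sink; fingertips open 50 to 65 mm wide come down on the skirt (wider ones straddle it) and may press on it.
- knob (a joint): Knob angle in rad, growing clockwise seen from above, limits 0 and 2.2; starts at 0.1 to 0.5; right when it equals tab. Stiff: 0.16 N m at any load, no spring, stays where left. Without some 8 to 13 N of downward push (hidden friction and mass vary it) the whole timer spins instead. A grip of 30 N or more at any yaw holds it.
- pointer_tip (a point): Outer end, 44 mm from the axis, 56 mm above the counter, of the small dark pointer (5 mm wide) that juts from the edge of the skirt; it is carried round by the knob.
- tab (a joint): Angle of the set tab, same zero and sense as knob; between 1.2 and 1.55, held by stiff friction. It is to be left as it is.
- tab_tip (a point): Inner end, 45 mm from the axis, 56 mm above the counter, of the set tab: a dark 10 x 5 mm block, 7 mm high, on the case just outside the skirt. The pointer is set when its tip faces this point.
- key_top (a point): Centre of the top of the start key: a round grey sprung button 17 mm in diameter at the edge of the case, 52 mm from the knob's axis, its top 57 mm above the counter and 8 mm above the case.
- start_key (a joint): Travel of the start key in m, 0 up, 0.005 fully down; about 1 N starts it and 5 N puts it fully down; it springs back.
- table: The white laminate counter, top at height 0.
- stamp: Wooden hand stamp, 60 x 30 mm foot, 61 mm high, standing; origin at the centre of its underside.
- till_roll: Roll of receipt paper standing on end, 60 mm diameter, 57 mm high; origin at the centre of its underside.
- calculator: Flat dark desk calculator, 150 x 95 x 18 mm; origin at the centre of its underside.
There are look-alikes about, which are no part of the job. Of the things that look like the timer, the smaller one is meant.

How it is judged:
By the outcome, as a careful person would: the job done as asked, in the order asked, and still so for the second after the job is handed in, with the robot touching nothing.
It also fails if it takes over 64 s, if anything falls off the work surface, if the arm or the gripper's body presses on something with over 40 N, if the wrist force passes 120 N, or if a joint passes its speed limit or range.

ROBOT

A 6-joint arm with a two-finger parallel gripper is mounted at the origin on the work surface. World frame = base frame: x ahead of the robot, y to its left, z up, the work surface at z = 0. Lengths are in mm, angles in rad, forces in N, time in s.
With the tool pointing down it reaches from about 400 to 825 mm from the base axis. Payload 7 kg.
Tool frame: the origin (TCP) lies midway between the tips of the shut fingers; the grasp point (between the pads) lies 19 mm behind it (env.pinch_z is the y of the grasp point in the tool frame, in mm); y points along the fingers, x is the direction in which the jaws open and shut, and the axes are right-handed (so a half turn about y gives the same grasp; the last joint's range is limited). The gripper opens to 85 mm and grips with 20 to 120 N. Pads are 22 mm wide; open, the fingers measure 114 mm over their backs; the gripper's body (76 mm by 85 mm) begins 54 mm behind the grasp point. The pads swing forward as they close: fully open they stand 13 mm farther back than shut.
Start: joints at [-0.911, 0.359, 0.012, 0, -1.224, -0.288], TCP at [245.195, -628.868, 231.302] pointing down, gripper open.
Joint ranges: [-3.07, 3.07], [-1.43, 2.12], [-1.02, 1.25], [-3.03, 1.67], [-3.05, -0], [-3.03, 3.03]. Speed limits (rad/s): [2.39, 2.39, 3.01, 3.14, 3.14, 3.14].

INTERFACE

Orientations are given as a rotation vector (axis times angle).
In Python, from station import env gives the robot as it stands.
- The arm moves only by the tool servo_tool, never from a script. Its argument "steps" is a list of rows, each a list of 3 entries, a list of its own where there are three numbers: the shift along the world's x, y, z in m, then the turn, a rotation vector about the world's x, y, z in rad, then the finger opening in m, from 0 to 0.0854. In form: [[[dx, dy, dz], [ax, ay, az], fingers], ...]. A call has 1 to 10 rows; each row is the pose to reach, as a shift and turn from the pose commanded when the call began; what a row does not reach only later rows make up. A row lasts 1/10 s, in which the tool goes at most 50 mm and 8.59 degrees, less where a joint would pass 70% of its speed; a pose out of reach is approached as far as the arm can. A call with a gripper value outside its range is refused whole. The fingers move at their own pace and stop on an object; "force" is the grip in N (left out, the last holds). Time passes only in rows, so rows that repeat a pose let the fingers close. It gives the time, the measured TCP pose, the force and the opening at its end, in the units of the state.
- env.sense(): the state, without advancing time (a new reading comes with each control period).
- env.capture(name): name is "scene" or "top" or "wrist"; returns a dict with "color" (420x560x3 uint8, blue, green, red), "vfov" (degrees; the focal length in pixels is half the picture's height over the tangent of half this angle, whatever the lens; pixels are square), "cx", "cy" (the principal point, pixels), "position" and "orientation" of the camera in the world. Camera axes: x right, y up, looking along -z (the intrinsics and any distortion apply to the point x, -y, -z); pixel columns grow to the right and rows downward; lengths in mm; the calibration is good to about 2 mm. A picture is of the moment at which its call begins. There is no depth.
- env.finish_job(): hands the job in, once; it reports no verdict.
Trained networks look in the newest picture that a camera, given by its name, has taken for a name from the list of things; names that differ only in an ending like _2 or _b are one class to them, and where a whole thing is asked for, a point or a joint stands for the part that bears it (a point fixed in the world has none). Each returns a list of dicts, best first, with "p" (0 to 1); they miss things now and then, are a little off and sometimes report something else, mostly with a low value. They report only what shows in the picture. A call takes as long as a camera call. They do not tell look-alikes from the thing itself.
- env.cut_out(camera, thing): "mask" (420x560 bool, what is visible of it) and "bbox" ([left, top, right, bottom] in pixels, round what is visible of it).
The state is a dict: "time": time; "joint_positions": joint angles; "dq": joint speeds; "effort": joint torques, N m; "position": TCP position; "ee_rot": TCP orientation; "force": force on the tool from outside, world axes, zero at the start; "torque": the same for the moment, N m; "width": opening from 0.0 (shut) to 1.0 (fully open).
Only numpy, scipy, OpenCV 4.12 (cv2) and the standard library are available. Lean on these libraries where they do the work, as an engineer would, in place of code of your own. Each camera call takes 0.05 s, during which the arm holds its last target.

## Working session

There is one attempt and no reset: what is moved stays moved. The work goes in short steps, Python scripts to look and compute and a tool call to move; the robot and the scene stay as the last step left them, time stands still between calls to the robot, and variables do not carry over. Pictures are saved under pics/ and viewed, and the job is handed in when it is done.

Besides the shell and the picture viewer there is one more tool, called after ">>>" as name(argument=value, ...) on one line, values as JSON. servo_tool: Moves the arm, as the interface text tells. Its arguments: {"type":"object","properties":{"steps":{"type":"array","items":{"type":"array"}},"force":{"type":"number"}},"required":["steps"]}

```bash
ls; mkdir -p pics; python3 - <<'E'
from station import env
import cv2
print(env.sense())
for n in("scene","top","wrist"):
    c=env.capture(n); cv2.imwrite(f"pics/{n}0.png",c["color"]); print(n,{k:v for k,v in c.items() if k!="color"})
E
```

```text
pics
{'time': 0.0, 'joint_positions': array([-9.10905243e-01,  3.59411285e-01,  1.10747301e-02, -3.48478812e-04,
       -1.22411096e+00, -2.88105900e-01]), 'dq': array([ 0.00086193,  0.00182037,  0.00084055, -0.00058737,  0.00026395,
       -0.00089724]), 'effort': array([-7.52107353e-04, -5.83322918e+01,  2.93405807e+01,  6.93660289e+00,
       -6.12565025e-03, -7.37418276e-06]), 'position': array([ 245.01926468, -628.44691361,  230.35511707]), 'ee_rot': array([-1.00829864, -1.47786035,  1.47639715]), 'force': array([-0.14014456, -0.37353322,  0.78704052]), 'torque': array([-0.00385889, -0.00076663, -0.06825658]), 'width': 1.0016964665114376}
scene {'vfov': 49.691541897122555, 'cx': 277.285834629753, 'cy': 210.2149155653181, 'position': array([1173.2751302,  399.2525697,  572.2898244]), 'orientation': array([0.53233531, 1.01747502, 1.94695787])}
top {'vfov': 53.25879060838185, 'cx': 285.6886966969999, 'cy': 209.4837250948098, 'position': array([459.1427975,  39.0570224, 968.7622203]), 'orientation': array([ 0.09056025, -0.12124685, -1.56654426])}
wrist {'vfov': 67.49315002505342, 'cx': 276.86204764058033, 'cy': 209.68327971716667, 'position': array([ 184.95611066, -652.56497096,  372.08192663]), 'orientation': array([-0.17258216, -0.25446996,  1.9293464 ])}
```

View pics/top0.png

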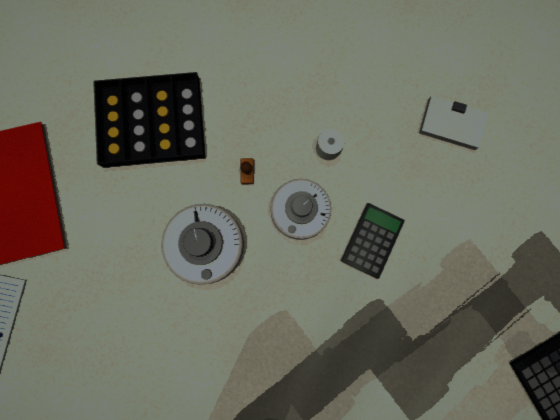

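View pics/scene0.png

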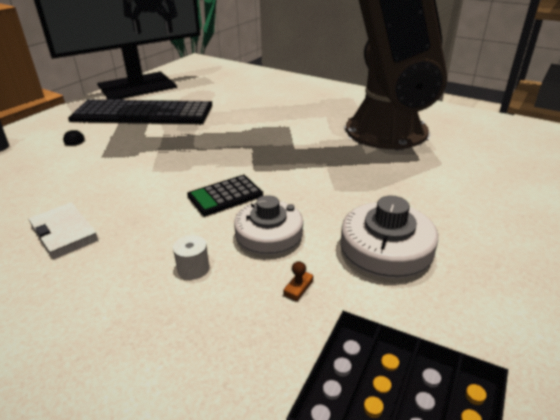

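View pics/wrist0.png

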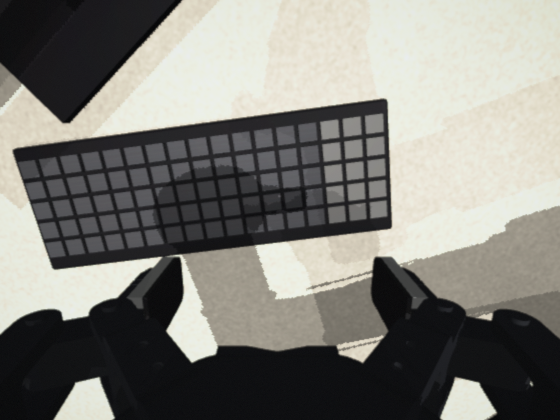

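Two timer look-alikes in the top picture: one at (302,208), about 60 px across, and one at (203,243), about 80 px. The smaller one, at (302,208), is meant. I'll confirm it in a crop and measure it.

```bash
cat > h.py <<'E'
import numpy as np,cv2
from scipy.spatial.transform import Rotation as R
def K(c): return 210/np.tan(np.radians(c["vfov"])/2)
def proj(c,P):
    q=(np.atleast_2d(P)-c["position"])@R.from_rotvec(c["orientation"]).as_matrix()
    f=K(c); return np.c_[c["cx"]+f*q[:,0]/-q[:,2], c["cy"]-f*q[:,1]/-q[:,2]]
def back(c,uv,z):
    uv=np.atleast_2d(uv).astype(float);f=K(c)
    d=np.c_[(uv[:,0]-c["cx"])/f,-(uv[:,1]-c["cy"])/f,-np.ones(len(uv))]@R.from_rotvec(c["orientation"]).as_matrix().T
    return c["position"]+d*((z-c["position"][2])/d[:,2])[:,None]
E
python3 - <<'E'
from station import env
from h import *
for n in("top","scene"):
    c=env.capture(n)
    for th in("timer","knob","start_key","knob_grip","pointer_tip","tab_tip","tab","key_top","stamp","till_roll","calculator"):
        for d in env.cut_out(n,th):
            m=d["mask"]; ys,xs=np.nonzero(m)
            if len(xs)==0: continue
            print(n,th,round(d["p"],2),d["bbox"],"cen",xs.mean().round(1),ys.mean().round(1),back(c,[xs.mean(),ys.mean()],50)[0].round())
    x0,y0=(255,160) if n=="top" else (220,180)
    im=c["color"][y0:y0+100,x0:x0+100]; cv2.imwrite(f"pics/{n}_crop.png",cv2.resize(im,(600,600),interpolation=cv2.INTER_CUBIC))
E
```

```text
top timer 0.74 [160.2, 201.3, 246.1, 285.0] cen 201.9 243.8 [508. 204.  50.]
top timer 0.62 [269.6, 177.8, 332.2, 240.5] cen 299.9 208.9 [585. -10.  50.]
top knob 0.75 [285.0, 192.0, 316.8, 222.9] cen 301.0 207.2 [589. -13.  50.]
top knob 0.62 [177.4, 219.6, 221.3, 267.5] cen 199.9 242.5 [511. 208.  50.]
top start_key 0.46 [285.8, 225.7, 293.1, 234.8] cen 291.1 228.3 [542.   9.  50.]
top start_key 0.4 [200.3, 267.7, 211.1, 278.5] cen 205.6 273.8 [443. 194.  50.]
top knob_grip 0.69 [282.2, 189.5, 315.8, 224.6] cen 300.7 207.3 [589. -12.  50.]
top knob_grip 0.64 [176.2, 216.8, 222.9, 268.0] cen 199.7 242.8 [510. 209.  50.]
top knob_grip 0.23 [337.9, 204.0, 407.6, 278.2] cen 372.1 240.0 [ 517. -169.   50.]
top pointer_tip 0.85 [280.9, 188.4, 321.4, 223.9] cen 300.9 207.2 [589. -13.  50.]
top pointer_tip 0.57 [178.7, 221.1, 224.1, 266.0] cen 200.1 242.7 [510. 208.  50.]
top key_top 0.64 [202.0, 267.5, 212.0, 281.0] cen 205.8 274.3 [442. 194.  50.]
top stamp 0.93 [238.7, 155.4, 251.4, 185.7] cen 246.4 170.6 [671. 109.  50.]
top stamp 0.39 [270.8, 181.6, 333.0, 239.8] cen 300.5 208.9 [585.
[... 703 characters left out ...]
cen 289.8 207.7 [539.   7.  50.]
scene knob_grip 0.7 [367.8, 193.1, 415.3, 239.4] cen 391.4 219.3 [469. 193.  50.]
scene knob_grip 0.67 [246.9, 194.0, 285.8, 224.7] cen 267.7 212.8 [577. -21.  50.]
scene pointer_tip 0.65 [247.1, 195.0, 286.9, 226.5] cen 267.9 212.6 [576. -21.  50.]
scene pointer_tip 0.57 [361.7, 194.9, 415.2, 244.0] cen 390.9 219.6 [470. 193.  50.]
scene stamp 0.74 [284.1, 261.8, 311.1, 299.4] cen 297.9 281.9 [711. 129.  50.]
scene till_roll 0.67 [174.0, 234.8, 210.2, 281.4] cen 191.3 257.2 [758. -60.  50.]
scene calculator 0.65 [188.8, 173.4, 259.2, 216.8] cen 224.6 195.0 [ 571. -134.   50.]
scene calculator 0.29 [231.1, 192.5, 302.2, 254.5] cen 268.6 226.4 [612.   5.  50.]
```

View pics/top_crop.png

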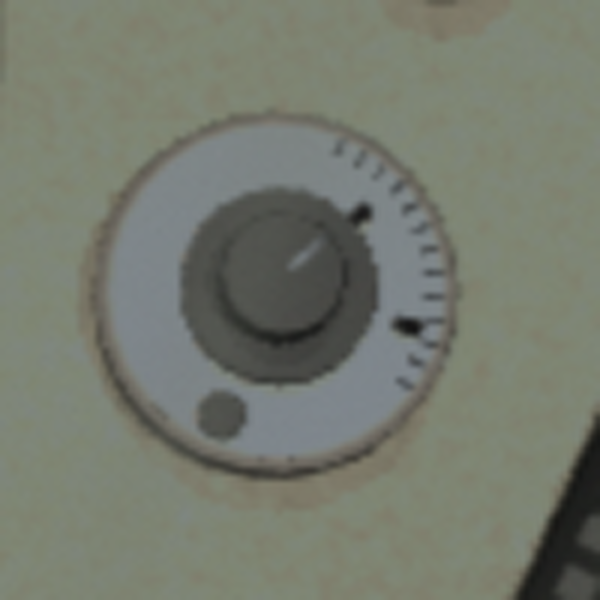

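View pics/scene_crop.png

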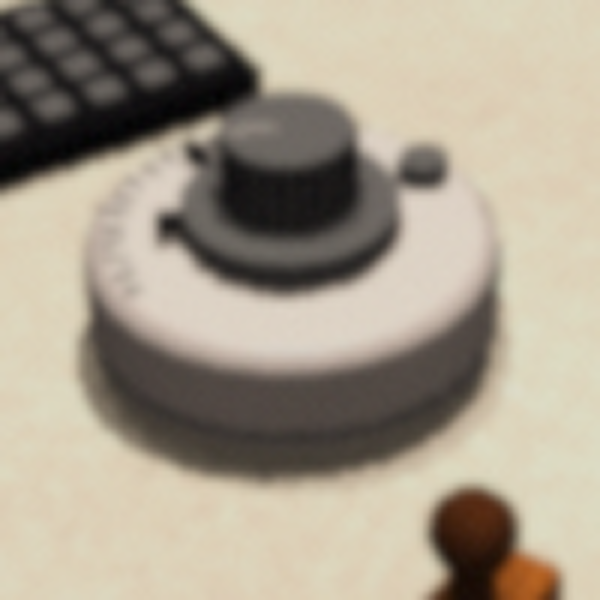

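The top crop shows the smaller timer. The skirt centre is at crop (280,285), the pointer at (361,213), the set tab at (407,326) and the key at (222,415).

```bash
python3 - <<'E'
from station import env
from h import *
c=env.capture("top")
b=lambda p,z:back(c,(np.array(p)+.5)/6-.5+[255,160],z)[0]
sk=b((280,285),61); kn=b((285,274),89); po=b((361,213),59.);tb=b((400,325),56); ke=b((222,415),57); case=b((280,291),49)
e=[b(p,49) for p in((104,291),(454,291),(279,118),(279,464))]
print("skirt",sk,"knobtop",kn,"case",case,"key",ke,"\ntip",po,"tab",tb)
print("diam",np.linalg.norm(e[0]-e[1]),np.linalg.norm(e[2]-e[3]))
cen=(sk+kn)[:2]/2
ang=lambda p:np.arctan2(*(p[:2]-cen)[::-1])
for n,p in(("ptr",po),("tab",tb),("key",ke)): print(n,np.linalg.norm(p[:2]-cen),ang(p))
# scene
s=env.capture("scene")
for p,z in(((288,122),89),((288,222),61),((423,162),57)):
    print(back(s,(np.array(p)+.5)/6-.5+[220,180],z)[0])
E
```

```text
skirt [587.77576333 -12.79501229  61.        ] knobtop [587.7477388  -12.98649529  89.        ] case [587.23482548 -13.46987993  49.        ] key [540.47956044   8.33672407  57.        ] 
tip [614.88410489 -42.84188531  59.        ] tab [573.80321593 -57.05949992  56.        ]
diam 129.57539792152346 129.2225576029521
ptr 40.406588026952235 -0.8349214179637071
tab 46.321904514447205 -1.8768915579334564
key 51.82867320785351 2.719609815601386
[586.36429499 -13.71807214  89.        ]
[599.6543456   -5.67076275  61.        ]
[543.58429478  10.28063775  57.        ]
```

The position is consistent: centre (587.5,-13), key radius 51.8 mm against 52 given, and the scene camera agrees. The knob is at about 0.41 and the tab at about 1.455. Moving above it now.

>>> servo_tool(steps=[[[0.02,0.036,0],[0,0,0],0.085],[[0.044,0.08,0],[0,0,0],0.085],[[0.068,0.123,0],[0,0,0],0.085],[[0.092,0.166,0],[0,0,0],0.085],[[0.116,0.209,0],[0,0,0],0.085],[[0.14,0.252,0],[0,0,0],0.085],[[0.164,0.295,0],[0,0,0],0.085],[[0.188,0.339,0],[0,0,0],0.085],[[0.212,0.382,0],[0,0,0],0.085],[[0.236,0.425,0],[0,0,0],0.085]], force=40)

```text
time: 2.45
position: [481.9, -201.9, 231.8]
ee_rot: [-1.011, -1.478, 1.477]
force: [1.6, 0.6, 0.0]
width: 0.994
```

>>> servo_tool(steps=[[[0.024,0.043,0],[0,0,0],0.066],[[0.048,0.086,0],[0,0,0],0.066],[[0.072,0.129,0],[0,0,0],0.066],[[0.096,0.172,0],[0,0,0],0.066],[[0.106,0.191,0],[0,0,0],0.066],[[0.106,0.191,0],[0,0,0],0.066],[[0.106,0.191,0],[0,0,0],0.066]])

```text
time: 3.15
position: [587.0, -12.7, 231.0]
ee_rot: [-1.009, -1.478, 1.479]
force: [0.3, -0.1, -0.3]
width: 0.775
```

```bash
python3 - <<'E'
from station import env
from h import *
s=env.sense(); print({k:np.round(s[k],4) for k in("time","joint_positions","position","force","torque","width")})
M=R.from_rotvec(s["ee_rot"]).as_matrix(); print(M.round(3), "jaw yaw",np.arctan2(M[1,0],M[0,0]))
c=env.capture("wrist"); cv2.imwrite("pics/w1.png",c["color"]); print(c["position"],proj(c,[[587.5,-13,89],[587.5,-13,61],[540.5,8.3,57]]))
for i in range(4): print(env.capture("wrist")and env.sense()["force"].round(2))
E
```

```text
{'time': np.float64(3.15), 'joint_positions': array([ 0.3111,  0.2159, -0.1878, -0.    , -1.1679, -1.5092]), 'position': array([586.9742, -12.7029, 231.0248]), 'force': array([ 0.301 , -0.0989, -0.2887]), 'torque': array([-0.0769,  0.002 , -0.0098]), 'width': np.float64(0.7752)}
[[-0.364 -0.001 -0.931]
 [ 0.931 -0.    -0.364]
 [ 0.    -1.     0.001]] jaw yaw 1.9435245722905043
[526.92946631 -36.61799468 372.66033922] [[276.94645901 198.4737804 ]
 [276.95067974 192.28463786]
 [314.11806785 155.92726881]]
[ 0.82  0.17 -0.54]
[ 0.37 -0.18  0.27]
[ 0.46 -1.08  0.04]
[-0.49 -0.09  0.08]
```

View pics/w1.png

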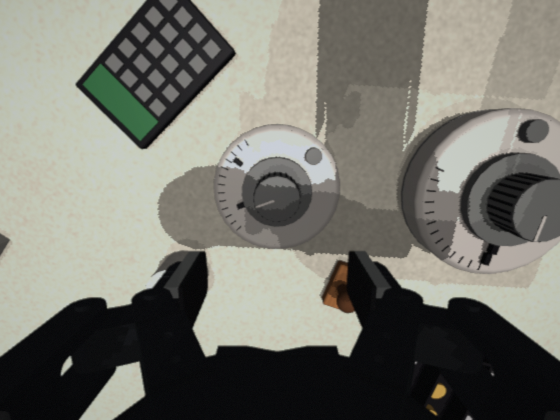

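The wrist view shows the small timer at (277,195), the key at (313,156), the pointer near (240,206) and the tab near (237,160). My projection matches these to about 1 px. Measuring the angles in an enlargement.

```bash
python3 - <<'E'
from station import env
from h import *
c=env.capture("wrist"); im=c["color"][115:255,205:350]
im=cv2.resize(im,None,fx=4,fy=4,interpolation=cv2.INTER_CUBIC)
im=cv2.convertScaleAbs(im,alpha=1.3)
cv2.imwrite("pics/w1c.png",im)
E
```

```text
(no output)
```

View pics/w1c.png

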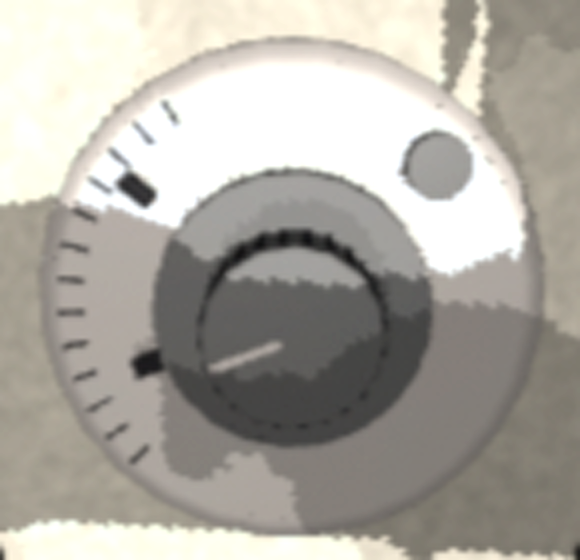

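```bash
python3 - <<'E'
from station import env
from h import *
c=env.capture("wrist")
b=lambda p,z:back(c,(np.array(p)+.5)/4-.5+[205,115],z)[0][:2]
sk=b((293,308),61);kn=b((293,335),89);ke=b((437,165),57);pt=b((148,363),57);tb=b((137,190),57)
l0=b((282,345),89);l1=b((212,369),89)
print(sk,kn,ke)
a=lambda v:np.arctan2(v[1],v[0])
k=a(ke-sk)-np.pi
for n,p in(("ptr",pt),("tab",tb),("key",ke)): print(n,np.linalg.norm(p-sk),a(p-sk),k-a(p-sk))
print("line",a(l1-l0),a(l1-kn))
E
```

```text
[586.78665431 -13.36605593] [587.34002568 -13.22836927] [540.75598911   7.20106124]
ptr 40.62347227919905 -0.812172112436294 0.39197133849601906
tab 48.8066143498202 -1.843856893720833 1.4236561197805582
key 50.416549337061575 2.7213918796495182 -3.141592653589793
line -0.8618880889738371 -0.7938869196153994
```

The wrist and top views agree: about 1.035 rad to turn, centre (587.1,-13.2). Descending with the fingers at 60 mm.

>>> servo_tool(steps=[[[0,0,-0.03],[0,0,0],0.06],[[0,-0.0005,-0.06],[0,0,0],0.06],[[0,-0.0005,-0.09],[0,0,0],0.06],[[0,-0.0005,-0.115],[0,0,0],0.06],[[0,-0.0005,-0.135],[0,0,0],0.06],[[0,-0.0005,-0.15],[0,0,0],0.06],[[0,-0.0005,-0.16],[0,0,0],0.06],[[0,-0.0005,-0.165],[0,0,0],0.06],[[0,-0.0005,-0.165],[0,0,0],0.06],[[0,-0.0005,-0.165],[0,0,0],0.06]])

```text
time: 4.5
position: [587.7, -13.4, 67.0]
ee_rot: [-1.011, -1.478, 1.477]
force: [0.6, -0.1, 0.7]
width: 0.698
```

```bash
python3 - <<'E'
from station import env
from h import *
c=env.capture("wrist"); cv2.imwrite("pics/w2.png",c["color"])
s=env.sense(); print(s["position"],s["force"],s["width"]*85.4)
E
```

```text
[587.77458152 -13.28029961  67.16249982] [ 1.49798853  0.11661135 -0.05718719] 59.621686283512425
```

View pics/w2.png

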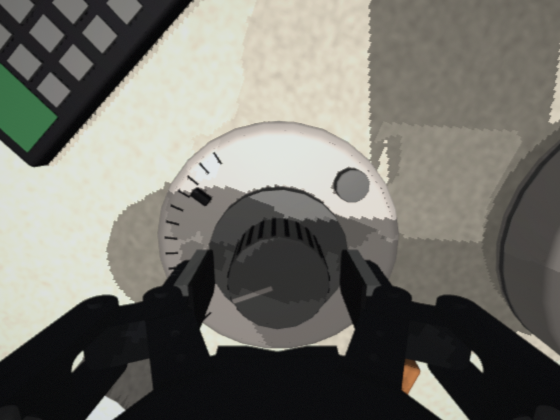

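The fingers (x≈213 and 341) straddle the knob (x≈279) evenly. Down a little more, then grip.

>>> servo_tool(steps=[[[0,0,-0.004],[0,0,0],0.06],[[0,0,-0.004],[0,0,0],0.05],[[0,0,-0.004],[0,0,0],0.044],[[0,0,-0.004],[0,0,0],0.04],[[0,0,-0.004],[0,0,0],0.036],[[0,0,-0.004],[0,0,0],0.036],[[0,0,-0.004],[0,0,0],0.036]], force=45)

```text
time: 5.25
position: [587.2, -13.2, 62.7]
ee_rot: [-1.01, -1.478, 1.478]
force: [-3.7, 2.3, 5.7]
width: 0.499
```

```bash
python3 - <<'E'
from station import env
from h import *
for i in range(4):
  c=env.capture("wrist"); s=env.sense(); print(s["position"],s["force"],s["torque"],s["width"]*85.4)
cv2.imwrite("pics/w3.png",c["color"])
E
```

```text
[587.14193622 -13.14624097  62.69168874] [-3.65169588  1.66842684  4.66263939] [1.00907392 1.12148838 0.03438945] 42.685383625844814
[587.1505937  -13.1573447   62.69766784] [-3.3539939   1.02882814  5.01997332] [0.93970058 1.14975897 0.09916629] 42.87836899707724
[587.13845583 -13.16316278  62.68265785] [-2.98232684  2.86384028  5.67442485] [ 1.01910376  1.20122103 -0.02080797] 43.018428368961146
[587.16806306 -13.1333635   62.70073101] [-3.46439263  2.84697922  6.69265114] [0.94524417 1.16954233 0.02185188] 43.136775235211786
```

View pics/w3.png

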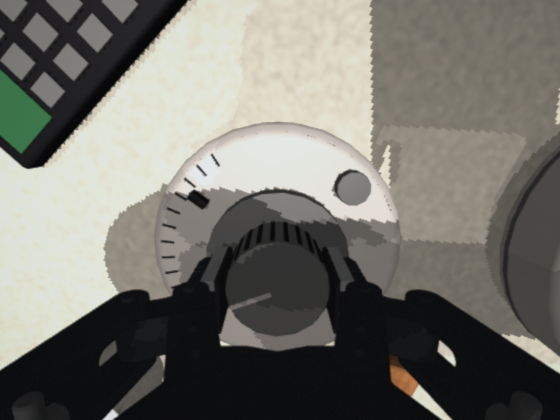

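>>> servo_tool(steps=[[[0,0,-0.0005],[0,0,0],0.036],[[0,0,-0.001],[0,0,0],0.036],[[0,0,-0.001],[0,0,0],0.036],[[0,0,-0.001],[0,0,0],0.036]])

```text
time: 5.85
position: [587.3, -13.2, 62.6]
ee_rot: [-1.01, -1.478, 1.478]
force: [-6.9, 2.2, 12.4]
width: 0.503
```

```bash
cat > st.py <<'E'
from station import env
from h import *
A=[]
for i in range(4):
  c=env.capture("wrist"); s=env.sense(); A.append(np.r_[s["position"],s["force"],s["torque"],s["width"]*85.4])
print(np.mean(A,0).round(2),"std",np.std(A,0)[3:6].round(2),s["time"])
import sys
if len(sys.argv)>1: cv2.imwrite(sys.argv[1],c["color"])
E
python3 st.py
```

```text
[587.25 -13.14  62.6   -6.02   2.99  13.44   1.23   2.26   0.    42.87] std [0.22 0.43 0.45] 6.05
```

>>> servo_tool(steps=[[[-0.0007,0.0004,0],[0,0,0],0.036],[[-0.0007,0.0004,0],[0,0,0],0.036],[[-0.0007,0.0004,0],[0,0,0],0.036]])

```text
time: 6.35
position: [587.2, -13.1, 62.6]
ee_rot: [-1.011, -1.479, 1.478]
force: [-3.6, 0.7, 10.8]
width: 0.503
```

```bash
python3 st.py pics/w4.png
```

```text
[ 5.8714e+02 -1.3070e+01  6.2620e+01 -3.3200e+00  5.7000e-01  1.0550e+01
  2.7000e-01  1.2700e+00 -1.0000e-02  4.2750e+01] std [0.73 0.22 0.71] 6.55
```

>>> servo_tool(steps=[[[-0.0005,0,-0.0005],[0,0,0],0.036],[[-0.0009,0,-0.001],[0,0,0],0.036],[[-0.0009,0,-0.001],[0,0,0],0.036]])

```text
time: 6.85
position: [587.1, -13.0, 62.6]
ee_rot: [-1.012, -1.481, 1.477]
force: [-3.7, 1.0, 16.1]
width: 0.501
```

```bash
python3 st.py pics/w4.png
```

```text
[ 5.8715e+02 -1.3040e+01  6.2560e+01 -3.8200e+00  4.0000e-01  1.6060e+01
  1.4000e-01  1.3100e+00 -4.0000e-02  4.2760e+01] std [0.53 0.63 0.84] 7.05
```

16 N down with little side load. First part of the turn (clockwise is negative z).

>>> servo_tool(steps=[[[0,0,0],[0,0,-0.04],0.036],[[0,0,0],[0,0,-0.08],0.036],[[0,0,0],[0,0,-0.12],0.036],[[0,0,0],[0,0,-0.16],0.036],[[0,0,0],[0,0,-0.2],0.036]])

```text
time: 7.55
position: [587.1, -12.9, 62.6]
ee_rot: [-1.126, -1.337, 1.333]
force: [-3.0, 0.3, 15.7]
width: 0.507
```

```bash
python3 st.py pics/w5.png
```

```text
[ 5.8713e+02 -1.2920e+01  6.2560e+01 -3.9300e+00  7.3000e-01  1.6620e+01
  3.4000e-01  1.3800e+00 -1.2000e-01  4.2760e+01] std [0.73 0.29 0.3 ] 7.75
```

View pics/w5.png

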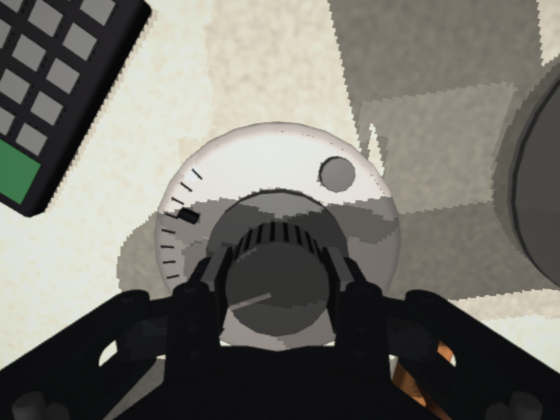

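The white line is fixed to the gripper while the key and tab turn with the background, so the knob turns and the case stays. Continuing.

>>> servo_tool(steps=[[[0,0,0],[0,0,-0.05],0.036],[[0,0,0],[0,0,-0.1],0.036],[[0,0,0],[0,0,-0.15],0.036],[[0,0,0],[0,0,-0.2],0.036],[[0,0,0],[0,0,-0.25],0.036],[[0,0,0],[0,0,-0.3],0.036],[[0,0,0],[0,0,-0.35],0.036]])

```text
time: 8.45
position: [587.1, -12.7, 62.6]
ee_rot: [-1.291, -1.079, 1.074]
force: [-4.0, 2.0, 15.3]
width: 0.501
```

```bash
python3 st.py
```

```text
[ 5.8714e+02 -1.2700e+01  6.2560e+01 -3.8300e+00  1.7800e+00  1.6760e+01
  7.3000e-01  1.5000e+00 -1.1000e-01  4.2870e+01] std [0.56 0.45 0.39] 8.65
```

>>> servo_tool(steps=[[[0,0.0,0],[0,0,-0.05],0.036],[[0,0.0003,0],[0,0,-0.1],0.036],[[0,0.0003,0],[0,0,-0.15],0.036],[[0,0.0003,0],[0,0,-0.2],0.036],[[0,0.0003,0],[0,0,-0.25],0.036],[[0,0.0003,0],[0,0,-0.3],0.036],[[0,0.0003,0],[0,0,-0.35],0.036]])

```text
time: 9.35
position: [587.2, -12.5, 62.5]
ee_rot: [-1.416, -0.814, 0.809]
force: [-4.0, 1.6, 16.6]
width: 0.502
```

```bash
python3 st.py pics/w6.png; python3 - <<'E'
from station import env
import cv2
s=env.sense();print(s["joint_positions"])
c=env.capture("top");cv2.imwrite("pics/t6.png",cv2.resize(c["color"][160:260,255:355],(600,600),interpolation=cv2.INTER_CUBIC))
E
```

```text
[ 5.8722e+02 -1.2440e+01  6.2560e+01 -3.4700e+00  1.8400e+00  1.6520e+01
  5.8000e-01  1.3800e+00 -1.1000e-01  4.2670e+01] std [0.33 0.36 0.25] 9.55
[ 3.12105476e-01  3.75674056e-01 -3.94390509e-01  1.32153077e-03
 -7.97165784e-01 -2.41128556e+00]
```

View pics/w6.png

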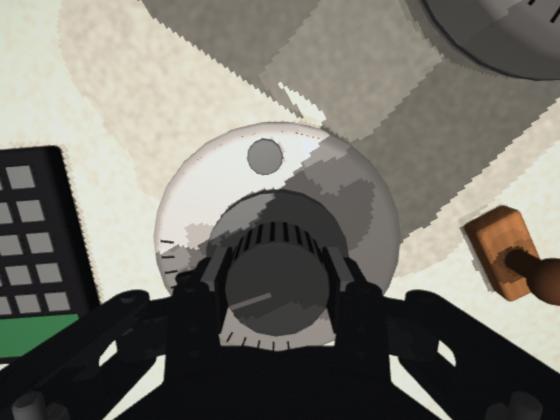

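View pics/t6.png

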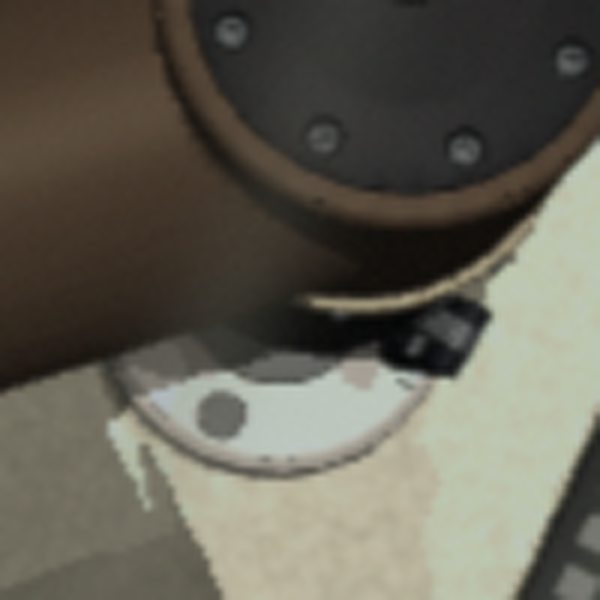

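The key is still at crop (222,415), so the case has not moved. About 0.135 rad remains.

>>> servo_tool(steps=[[[0,0,0],[0,0,-0.05],0.036],[[0,0,0],[0,0,-0.1],0.036],[[0,0,0],[0,0,-0.135],0.036],[[0,0,0],[0,0,-0.135],0.036],[[0,0,0],[0,0,-0.135],0.036]])

```text
time: 10.1
position: [587.3, -12.4, 62.5]
ee_rot: [-1.453, -0.712, 0.706]
force: [-3.8, 1.7, 16.0]
width: 0.499
```

```bash
python3 st.py pics/w7.png; python3 - <<'E'
from station import env
from h import *
s=env.sense();M=R.from_rotvec(s["ee_rot"]).as_matrix();print(np.arctan2(M[1,0],M[0,0])-1.9435)
n=[]
for k in("scene",):
  c=env.capture(k);cv2.imwrite("pics/s7.png",cv2.resize(c["color"][170:270,210:310],(600,600),interpolation=cv2.INTER_CUBIC))
E
```

```text
[ 5.8726e+02 -1.2370e+01  6.2560e+01 -3.5500e+00  2.2100e+00  1.5760e+01
  7.4000e-01  1.4000e+00 -1.5000e-01  4.2790e+01] std [0.61 0.29 0.2 ] 10.3
-1.0351333236151075
```

View pics/s7.png

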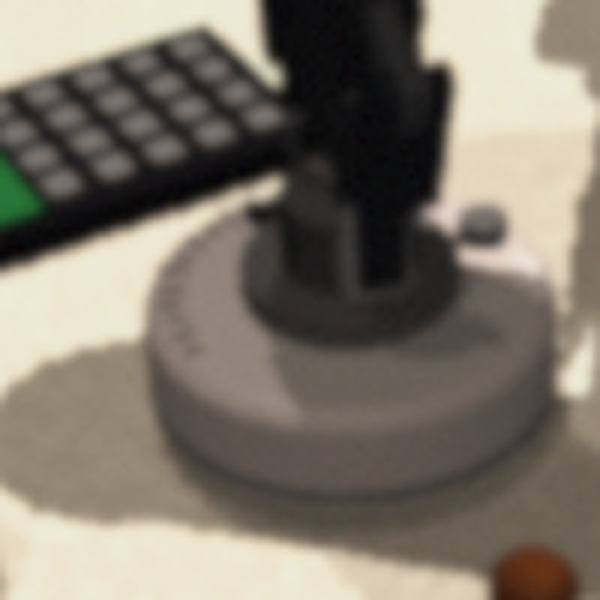

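>>> servo_tool(steps=[[[0,0,0],[0,0,0],0.06],[[0,0,0],[0,0,0],0.06],[[0,0,0],[0,0,0],0.06],[[0,0,0.01],[0,0,0],0.06],[[0,0,0.03],[0,0,0],0.06],[[0,0,0.06],[0,0,0],0.06],[[0,0,0.09],[0,0,0],0.06],[[0,0,0.12],[0,0,0],0.06],[[0,0,0.15],[0,0,0],0.06],[[0,0,0.15],[0,0,0],0.06]])

```text
time: 11.35
position: [588.0, -12.5, 215.7]
ee_rot: [-1.455, -0.715, 0.703]
force: [-0.2, -0.1, 1.1]
width: 0.705
```

```bash
python3 st.py; python3 - <<'E'
from station import env
from h import *
c=env.capture("wrist"); print(proj(c,[[587.5,-13,61]]))
cv2.imwrite("pics/w8.png",c["color"])
im=cv2.resize(c["color"][115:255,205:350],None,fx=4,fy=4,interpolation=cv2.INTER_CUBIC)
cv2.imwrite("pics/w8c.png",cv2.convertScaleAbs(im,alpha=1.3))
E
```

```text
[ 5.8571e+02 -1.2620e+01  2.1115e+02  6.0000e-02 -2.0000e-02 -2.8000e-01
  0.0000e+00  3.0000e-02  2.0000e-02  6.0170e+01] std [0.21 0.46 0.49] 11.55
[[278.19518442 198.55244139]]
```

View pics/w8.png

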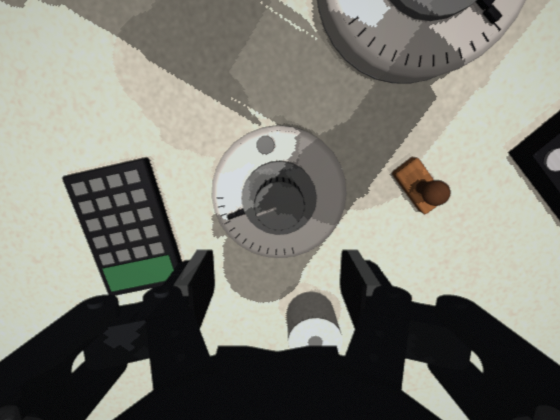

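View pics/w8c.png

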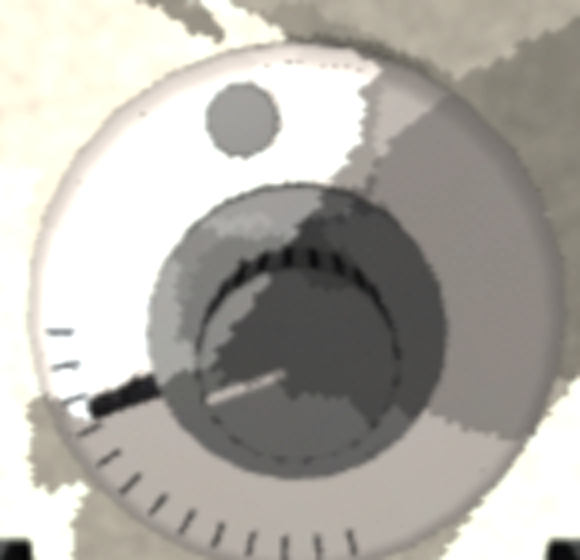

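The pointer and tab look collinear, running from about (157,384) to (90,407) in the crop. I'll zoom in to find the residual.

```bash
python3 - <<'E'
from station import env
from h import *
c=env.capture("wrist"); s=env.sense(); print(s["position"])
im=cv2.resize(c["color"][202:226,220:250],None,fx=20,fy=20,interpolation=cv2.INTER_CUBIC)
cv2.imwrite("pics/w9c.png",cv2.convertScaleAbs(im,alpha=1.3))
b=lambda p,z:back(c,(np.array(p)+.5)/4-.5+[205,115],z)[0][:2]
print("skirt",b((297,331),61),"knob",b((299,362),89),"key",b((242,120),57))
g=cv2.cvtColor(c["color"],cv2.COLOR_BGR2GRAY)
cen=np.array([587.3,-13.2])
# polar scan at z=57 of darkness centroid
for r in range(36,56,1):
    a=np.arange(-2.2,-1.5,0.005); P=np.c_[cen[0]+r*np.cos(a),cen[1]+r*np.sin(a),np.full(len(a),57 if r<46 else 57)]
    uv=proj(c,P).astype(np.float32)
    v=cv2.remap(g,uv[None,:,0],uv[None,:,1],cv2.INTER_LINEAR)[0].astype(float)
    lo=v.min(); w=np.clip(np.minimum(70,.0+np.median(v)*.6)-v,0,None)
    print(r,lo,(w@a/w.sum()).round(4) if w.sum()>0 else None, (w>0).sum()*.005)
E
```

```text
[584.9622142  -12.81311418 209.22644223]
skirt [586.80968191 -11.82564677] knob [587.39522529 -11.90806946] key [540.66016559   8.17083476]
36 48.0 -1.845 0.125
37 29.0 -1.8531 0.145
38 27.0 -1.8546 0.14
39 26.0 -1.8605 0.14
40 26.0 -1.863 0.14
41 25.0 -1.8598 0.135
42 25.0 -1.8586 0.13
43 23.0 -1.8592 0.11
44 20.0 -1.8594 0.105
45 24.0 -1.8556 0.1
46 27.0 -1.8531 0.1
47 25.0 -1.8515 0.1
48 25.0 -1.8545 0.095
49 24.0 -1.8579 0.1
50 23.0 -1.8557 0.09
51 23.0 -1.8538 0.085
52 33.0 -1.8502 0.085
53 78.0 None 0.0
54 84.0 None 0.0
55 79.0 None 0.0
```

View pics/w9c.png

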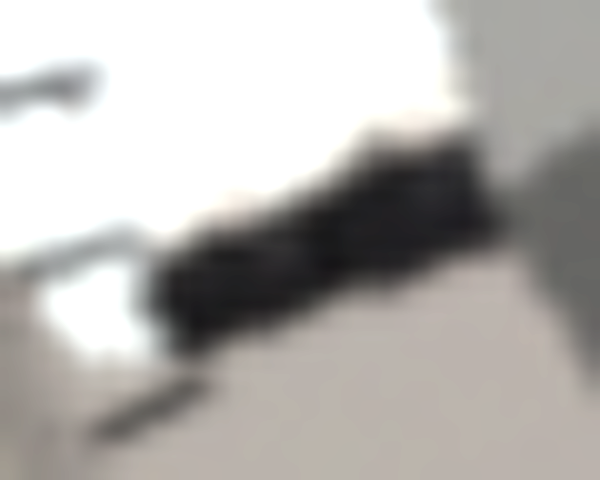

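Pointer and tab agree within about 0.01 rad, and the key is where it was at (540.6,8.2). Next is the start key: shut the fingers and turn +0.24 so the pads' 22 mm width lies radially and clears the skirt.

>>> servo_tool(steps=[[[-0.015,0.007,0],[0,0,0.06],0.0],[[-0.03,0.014,0],[0,0,0.12],0.0],[[-0.044,0.0205,-0.03],[0,0,0.18],0.0],[[-0.044,0.0205,-0.06],[0,0,0.24],0.0],[[-0.044,0.0205,-0.09],[0,0,0.24],0.0],[[-0.044,0.0205,-0.11],[0,0,0.24],0.0],[[-0.044,0.0205,-0.12],[0,0,0.24],0.0],[[-0.044,0.0205,-0.12],[0,0,0.24],0.0],[[-0.044,0.0205,-0.12],[0,0,0.24],0.0]])

```text
time: 12.55
position: [542.1, 7.8, 90.7]
ee_rot: [-1.38, -0.892, 0.892]
force: [-0.1, 0.3, -0.7]
width: 0.001
```

```bash
python3 st.py pics/w10.png; python3 - <<'E'
from station import env
from h import *
s=env.sense();M=R.from_rotvec(s["ee_rot"]).as_matrix();print(np.arctan2(M[1,0],M[0,0]),M[:,1])
c=env.capture("scene");cv2.imwrite("pics/s10.png",cv2.resize(c["color"][150:250,220:320],(600,600),interpolation=cv2.INTER_CUBIC))
E
```

```text
[ 5.4233e+02  8.0200e+00  9.1330e+01  0.0000e+00  7.0000e-02 -2.1000e-01
  2.0000e-02 -2.0000e-02  1.0000e-02 -4.0000e-02] std [0.29 0.11 0.56] 12.75
1.1476564352807597 [ 1.76035118e-03  5.97590537e-04 -9.99998272e-01]
```

View pics/w10.png

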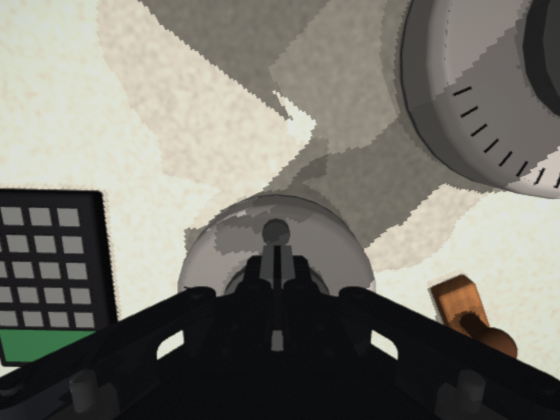

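View pics/s10.png

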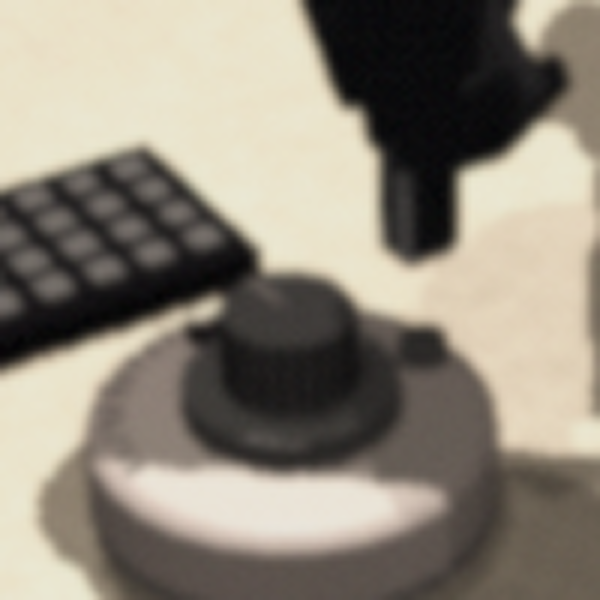

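The fingertips line up with the key: the key is at x≈276 and the tips at x≈277 in the wrist view. Descending to just above it.

>>> servo_tool(steps=[[[-0.0008,0.0003,-0.01],[0,0,0],0.0],[[-0.0008,0.0003,-0.02],[0,0,0],0.0],[[-0.0008,0.0003,-0.028],[0,0,0],0.0],[[-0.0008,0.0003,-0.031],[0,0,0],0.0],[[-0.0008,0.0003,-0.031],[0,0,0],0.0],[[-0.0008,0.0003,-0.031],[0,0,0],0.0]])

```text
time: 13.4
position: [540.9, 8.1, 59.2]
ee_rot: [-1.38, -0.892, 0.892]
force: [0.2, 0.4, 0.5]
width: 0.005
```

```bash
python3 st.py
```

```text
[ 5.4104e+02  8.2000e+00  5.9560e+01 -1.5000e-01 -1.0000e-01  2.1000e-01
  0.0000e+00  0.0000e+00 -0.0000e+00  5.0000e-02] std [0.3  0.47 0.41] 13.6
```

>>> servo_tool(steps=[[[0,0,-0.002],[0,0,0],0.0],[[0,0,-0.004],[0,0,0],0.0],[[0,0,-0.0055],[0,0,0],0.0],[[0,0,-0.0055],[0,0,0],0.0]])

```text
time: 14.0
position: [541.1, 8.2, 53.9]
ee_rot: [-1.38, -0.893, 0.892]
force: [-0.5, 0.1, 3.3]
width: -0.004
```

```bash
python3 st.py
```

```text
[ 5.4105e+02  8.2200e+00  5.3990e+01 -4.5000e-01  3.9000e-01  3.1400e+00
  2.3000e-01 -1.0000e-02 -2.0000e-02  7.0000e-02] std [0.37 0.27 0.47] 14.2
```

>>> servo_tool(steps=[[[0,0,-0.001],[0,0,0],0.0],[[0,0,-0.0018],[0,0,0],0.0],[[0,0,-0.0018],[0,0,0],0.0]])

```text
time: 14.5
position: [541.0, 8.2, 52.1]
ee_rot: [-1.38, -0.892, 0.892]
force: [-0.1, 0.8, 4.7]
width: 0.001
```

```bash
python3 st.py
```

```text
[ 5.4102e+02  8.2200e+00  5.2130e+01  3.0000e-02  9.7000e-01  4.2400e+00
  3.5000e-01 -1.2000e-01 -1.0000e-02 -2.0000e-02] std [0.17 0.25 0.67] 14.7
```

>>> servo_tool(steps=[[[0,0,-0.0003],[0,0,0],0.0],[[0,0,-0.0005],[0,0,0],0.0],[[0,0,-0.0005],[0,0,0],0.0]])

```text
time: 15.0
position: [541.0, 8.2, 51.9]
ee_rot: [-1.38, -0.893, 0.892]
force: [-1.1, 1.3, 8.3]
width: 0.002
```

```bash
python3 st.py pics/w11.png; python3 - <<'E'
from station import env
from h import *
c=env.capture("scene");cv2.imwrite("pics/s11.png",cv2.resize(c["color"][150:250,220:320],(600,600),interpolation=cv2.INTER_CUBIC))
E
```

```text
[ 5.4101e+02  8.2200e+00  5.1930e+01 -8.1000e-01  1.2600e+00  7.9800e+00
  5.0000e-01  3.2000e-01  1.0000e-02  7.0000e-02] std [0.27 0.59 0.31] 15.2
```

View pics/s11.png

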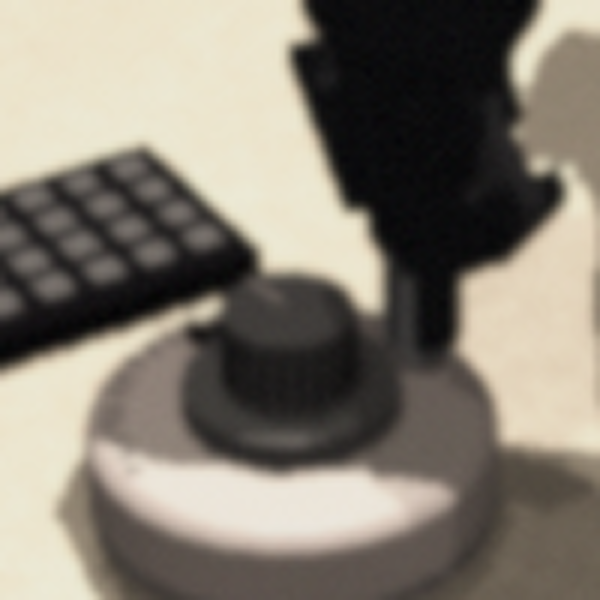

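The force rose steeply to 8 N at z=51.9, so the key is at its stop and the timer has not tipped. Retreating straight up.

>>> servo_tool(steps=[[[0,0,0.002],[0,0,0],0.0],[[0,0,0.004],[0,0,0],0.0],[[0,0,0.007],[0,0,0],0.0],[[0,0,0.02],[0,0,0],0.0],[[0,0,0.05],[0,0,0],0.0],[[0,0,0.09],[0,0,0],0.0],[[-0.02,0,0.13],[0,0,0],0.0],[[-0.05,0,0.15],[0,0,0],0.0],[[-0.08,0,0.15],[0,0,0],0.0],[[-0.1,0,0.15],[0,0,0],0.0]])

```text
time: 16.25
position: [438.4, 7.7, 201.6]
ee_rot: [-1.38, -0.891, 0.892]
force: [1.5, -0.3, 0.5]
width: 0.003
```

>>> servo_tool(steps=[[[0,-0.04,0],[0,0,0],0.0],[[0,-0.08,0],[0,0,0],0.0],[[0,-0.12,0],[0,0,0],0.0],[[0,-0.16,0],[0,0,0],0.0],[[0,-0.2,0],[0,0,0],0.0],[[0,-0.24,0],[0,0,0],0.0],[[0,-0.28,0],[0,0,0],0.0],[[0,-0.3,0],[0,0,0],0.0],[[0,-0.3,0],[0,0,0],0.0]])

```text
time: 17.15
position: [439.5, -293.8, 200.3]
ee_rot: [-1.379, -0.887, 0.891]
force: [0.1, -0.4, -1.3]
width: 0.005
```

```bash
python3 st.py; python3 - <<'E'
from station import env
from h import *
for n,x,y in(("top",255,160),("scene",220,170)):
  c=env.capture(n);cv2.imwrite(f"pics/{n}12.png",cv2.resize(c["color"][y:y+100,x:x+100],(600,600),interpolation=cv2.INTER_CUBIC))
E
```

```text
[ 4.3989e+02 -2.9188e+02  2.0077e+02 -1.3000e-01  3.4000e-01  1.7000e-01
  2.0000e-02  4.0000e-02  2.0000e-02 -5.0000e-02] std [0.3  0.54 0.36] 17.35
```

View pics/top12.png

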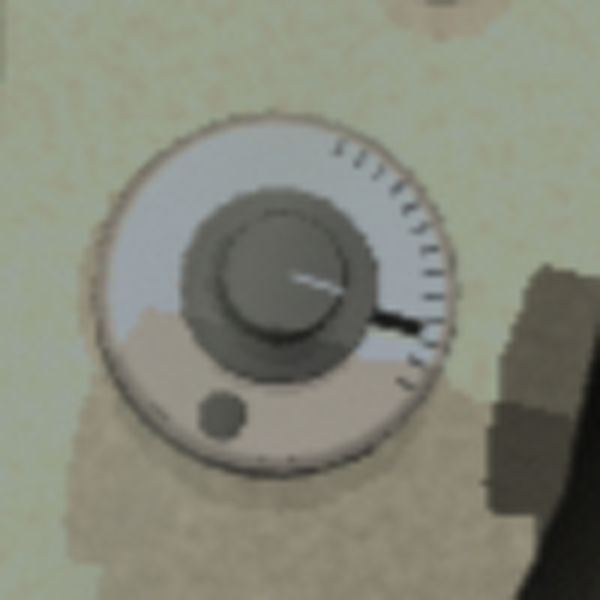

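View pics/scene12.png

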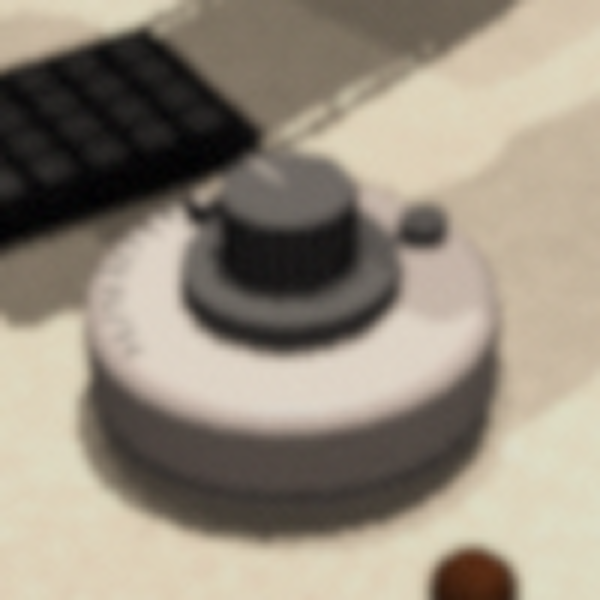

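The top view shows the case and key at the same pixels as at the start (key at crop (222,415)) and the pointer meeting the tab. In the scene view the key is up again. Handing in.

```bash
python3 -c "
from station import env
print(env.finish_job())"
```

```text
the job is handed in; nothing more can be done
None
```

The timer is set and its start key has been pressed, in that order; I handed the job in at about 17.5 s.

- **Knob:** I gripped the smaller timer's knob with 45 N and turned it 1.035 rad clockwise. The downward push read about 15–17 N, and the highest average was 16.8 N. Afterwards the pointer and the tab lined up within about 0.01 rad.
- **Start key:** I pressed it down until the force rose steeply, about 8 N with the fingertips at 51.9 mm, which is the 5 mm stop. I then let it spring back and moved the arm clear.
- **Last pictures:** The pointer meets the tab, the key is up, and the timer's case is at the same pixels as at the start. The arm stayed well clear of the stamp, paper roll and calculator.
- **Disagreement:** After the turn, the wrist camera placed the timer's centre about 1.3 mm off in y from its first estimate. The top view showed no shift, and that difference is within the calibration error.

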